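# Tip the sorting board: rollers into the trough, printing blocks into their tray

## Robot

A 6-joint arm with a two-finger parallel gripper is mounted at the origin on a cart in front of the work surface, level with it; the furniture and walls round the work are solid. World frame = base frame: x ahead of the robot, y to its left, z up, the work surface at z = 0. Lengths are in m, angles in degrees, forces in N, time in s.
With the tool pointing down it reaches from about 0.4 to 0.925 m from the base axis. Payload 12.5 kg.
Tool frame: the origin (TCP) lies on the centre line of the jaws, within the pads' length; the fingertips stand 25 mm ahead of it and the grasp point (between the pads) lies 6 mm ahead of it; z points along the fingers, y is the line along which they close (so a half turn about z gives the same grasp; the last joint's range is limited). The gripper opens to 95 mm and grips with 3 to 60 N. Pads are 20 mm wide; open, the fingers measure 119 mm over their backs; the gripper's body (75 mm by 180 mm) begins 59 mm behind the grasp point.
Start: joints at [-81.566, 28.126, 89.318, -0, 62.55, -6.05], TCP at [0.156, -0.605, 0.24] pointing down, gripper open.
Joint ranges: [-177.58, 177.58], [-47.91, 125.51], [2.72, 160], [-65.01, 245.01], [3.68, 167.84], [-153.87, 153.87]. Speed limits (degrees/s): [127.2, 127.2, 159.86, 180, 180, 180].

## Interface

Orientations are given as [roll, pitch, yaw] about the fixed x, y, z axes, in that order (R = Rz(yaw) Ry(pitch) Rx(roll)).
In Python, from station import readout, optics, workorder gives the robot as it stands.
- The arm moves only by the tool move_arm, never from a script. Its argument "motion" is one flat list of numbers, 7 for each row, row after row: the shift along the world's x, y, z in mm, then the turn, a rotation vector about the world's x, y, z in degrees, then the finger opening in mm, from 0 to 95.1. A call has 1 to 5 rows; each row shifts and turns the commanded pose from where the row before left it; what a row does not reach is not made up. A row lasts 1/12 s, in which the tool goes at most 41.7 mm and 7.16 degrees, less where a joint would pass 70% of its speed; a pose out of reach is approached as far as the arm can. A call is refused whole if a number of a shift passes 41.7 or a number of a turn 7.16, either way. A call with a gripper value outside its range is refused whole. The fingers move at their own pace and stop on an object; "grip_force" is the grip in N (left out, the last holds). Time passes only in rows, so rows that do not move let the fingers close. It gives the time, the measured TCP pose, the force, the opening and the grip force at its end, in the units of the state.
- readout.read_state(): the state, without advancing time (a new reading comes with each control period).
- optics.read_camera(name): name is "scene" or "top"; returns the picture (420x560x3 uint8, blue, green, red); there is no depth.
- optics.camera_params(name): a dict with "fovy" (degrees; the focal length in pixels is half the picture's height over the tangent of half this angle, whatever the lens; pixels are square), "cx", "cy" (the principal point, pixels), "extrinsics" (4x4, takes a point from camera to world coordinates). Camera axes: x right, y down, z forward; pixel columns grow to the right and rows downward; lengths in m; the calibration is good to about 2 mm. A picture is of the moment at which its call begins. camera_params takes no time and is no camera call.
- workorder.hand_in(): hands the job in; it is judged then, once.
The state is a dict: "t": time; "joint_pos": joint angles; "qvel": joint speeds; "tau": joint torques, N m; "ee_pos": TCP position; "orientation": TCP orientation; "force": force on the tool from outside, world axes, zero at the start; "ft_torque": the same for the moment, N m; "gripper_width": opening from 0.0 (shut) to 1.0 (fully open); "grasp_force": force on a finger pad.
Only numpy, scipy, OpenCV 4.12 (cv2) and the standard library are available. Lean on these libraries where they do the work, as an engineer would, in place of code of your own. Each camera call takes 0.05 s, during which the arm holds its last target. There are 200 camera calls.

## Task

Take the steel bar of the hinged sorting board and tip the board until all three wooden rollers have rolled off its low edge into the trough, with the three black printing blocks still lying on the felt; do not touch the rollers with the gripper. Lower the board gently until it lies flat again, then carry the three blocks into the green tray and leave them flat on its floor side by side, the same way up as they lay. Leave everything else on the table standing where it is.

Things in the scene. Friction and masses are not known exactly. Their poses are not given: they have to be found in the camera images.
- bar (a point): Middle of the steel bar at the free end of the hinged board: round, 12 mm thick, lying level; take it within 25 mm of its middle, fingers closing across it. Two struts carry its ends, at 44 mm either side; 38 mm of open air lies between bar and board. Axes turn with the board: y along the bar, x away from the hinge. With the board flat it is 55 mm above the table. The bar may turn in the fingers. Lifting needs about 5 N.
- hinge_mid (a point): Middle of the hinge line of the board, on the fixed stand, 48 mm above the table. y runs along the hinge line, x points level toward the bar's side, z up. The bar's axis lies 236 mm along the board from the hinge line and 7 mm above it (measured square to the board).
- board (a joint): Tilt of the board in rad: 0 lying flat on its rest, up to 0.7 with the bar end raised. It falls back under its own weight if let go. Rollers begin to roll at about 0.1 to 0.2, blocks stay on the felt up to at least 0.5. Never let it come down faster than 1.2 rad/s.
- felt_mid (a point): Point on the blue felt top of the board, 100 mm from the hinge line, midway across; x toward the bar, z square to the felt. The felt is 60 mm above the table when flat; it is 190 mm long and 236 mm wide between two side rails 6 mm higher than the felt. The hinge edge is open.
- trough (a point): Centre of the floor of the plywood trough at the hinge edge of the board, 6 mm above the table: inside 90 mm along x, 244 mm along y (axes as hinge_mid). Its stop on the side away from the board is 112 mm high, the end cheeks 72 mm.
- roller_a: Loose pale wooden roller (plain cylinder with brass ends), 32 mm diameter, 64 mm long, y along its axis, origin at its centre. It starts lying on the hinge half of the felt, about square to the slope.
- roller_b: Loose pale wooden roller (plain cylinder with brass ends), 36 mm diameter, 64 mm long, y along its axis, origin at its centre. It starts lying on the hinge half of the felt, about square to the slope.
- roller_c: Loose pale wooden roller (plain cylinder with brass ends), 40 mm diameter, 64 mm long, y along its axis, origin at its centre. It starts lying on the hinge half of the felt, about square to the slope.
- grip_block_a_mid (a point): Centre (half-way up) of the larger black printing block with a ridge grip: base 57 (x) x 87 (y) x 26 mm high, on it a ridge grip 40 (x) x 68 (y) mm that reaches from 26 to 55 mm above the underside. Take it by the ridge, fingers closing along its x. z up.
- slab_block_mid (a point): Centre (half-way up) of the flat black printing block with a grey carved top: 47 (x) x 97 (y) x 24 mm high, no grip. Take it by its long sides, fingers closing along its x. z up.
- grip_block_b_mid (a point): Centre (half-way up) of the smaller black printing block with a short grip: base 52 (x) x 70 (y) x 28 mm high, on it a grip 22 (x) x 30 (y) mm that reaches from 28 to 58 mm above the underside. Take it by the grip, fingers closing along its x. z up.
- tray_in (a point): Centre of the inner floor of the low green tray (fixed), 5 mm above the table: inside 186 mm (x) by 114 mm (y), walls 5 mm thick, their rims 20 mm above the table. The three blocks fit beside one another along x, each with its y along the tray's y.
- drops: amber dropper bottle with black rubber top, 33 mm across, 102 mm tall; stands between the stand and the tray. A bystander; origin at the centre of its underside.
- jar: glass jar of yellow pigment with a black lid, 63 mm across, 94 mm tall. A bystander; origin at the centre of its underside.
- cup: small brass colour cup, 65 mm across the rim, 48 mm tall. A bystander; origin at the centre of its underside.
- rusty_can: open rusty tin, 68 mm across, 80 mm tall. A bystander; origin at the centre of its underside.
- the_hand_block_b: black wooden printing block with a ridge grip, 64 x 107 x 59 mm, standing apart on the left of the table; not part of the job. A bystander; origin at the centre of its underside.
Things that resemble listed ones, but are neither listed nor needed, are in the scene too. Leave any pink look-alike of the part that bears slab_block_mid alone. What is shaped like the part that bears grip_block_b_mid but orange is not meant.

How it is judged (in metres and radians):
On the way, in this order (a step that is already met when the one before it is completed fails the run):
1. the board is tipped, all three rollers have rolled into the trough, and all three blocks still lie on the felt (value of joint board above 0.05 rad and x of roller_a in the frame of trough between -0.045 and 0.045 m and y of roller_a in the frame of trough between -0.12 and 0.12 m and z of roller_a in the frame of trough between 0 and 0.055 m and x of roller_b in the frame of trough between -0.045 and 0.045 m and y of roller_b in the frame of trough between -0.12 and 0.12 m and z of roller_b in the frame of trough between 0 and 0.055 m and x of roller_c in the frame of trough between -0.045 and 0.045 m and y of roller_c in the frame of trough between -0.12 and 0.12 m and z of roller_c in the frame of trough between 0 and 0.055 m and x of grip_block_a_mid in the frame of felt_mid between -0.1 and 0.1 m and y of grip_block_a_mid in the frame of felt_mid between -0.12 and 0.12 m and z of grip_block_a_mid in the frame of felt_mid between 0.0215 and 0.0355 m and x of slab_block_mid in the frame of felt_mid between -0.1 and 0.1 m and y of slab_block_mid in the frame of felt_mid between -0.12 and 0.12 m and z of slab_block_mid in the frame of felt_mid between 0.006 and 0.02 m and x of grip_block_b_mid in the frame of felt_mid between -0.1 and 0.1 m and y of grip_block_b_mid in the frame of felt_mid between -0.12 and 0.12 m and z of grip_block_b_mid in the frame of felt_mid between 0.023 and 0.037 m), for 0.2 s.
2. the board lies flat on its rest again with all three blocks on it (value of joint board below 0.03 rad and x of grip_block_a_mid in the frame of felt_mid between -0.1 and 0.1 m and y of grip_block_a_mid in the frame of felt_mid between -0.12 and 0.12 m and z of grip_block_a_mid in the frame of felt_mid between 0.0215 and 0.0355 m and x of slab_block_mid in the frame of felt_mid between -0.1 and 0.1 m and y of slab_block_mid in the frame of felt_mid between -0.12 and 0.12 m and z of slab_block_mid in the frame of felt_mid between 0.006 and 0.02 m and x of grip_block_b_mid in the frame of felt_mid between -0.1 and 0.1 m and y of grip_block_b_mid in the frame of felt_mid between -0.12 and 0.12 m and z of grip_block_b_mid in the frame of felt_mid between 0.023 and 0.037 m), for 0.2 s.
At the end, for the whole second after the job is handed in: The board lies flat (below 0.03 rad); all three rollers lie in the trough; all three blocks lie flat on the tray's floor (underside within 6 mm of it, within 0.12 rad of upright), released and at rest (value of joint board below 0.03 rad and x of roller_a in the frame of trough between -0.045 and 0.045 m and y of roller_a in the frame of trough between -0.12 and 0.12 m and z of roller_a in the frame of trough between 0 and 0.055 m and x of roller_b in the frame of trough between -0.045 and 0.045 m and y of roller_b in the frame of trough between -0.12 and 0.12 m and z of roller_b in the frame of trough between 0 and 0.055 m and x of roller_c in the frame of trough between -0.045 and 0.045 m and y of roller_c in the frame of trough between -0.12 and 0.12 m and z of roller_c in the frame of trough between 0 and 0.055 m and x of grip_block_a_mid in the frame of tray_in between -0.088 and 0.088 m and y of grip_block_a_mid in the frame of tray_in between -0.05 and 0.05 m and z of grip_block_a_mid in the frame of tray_in between 0.0225 and 0.0335 m and angle between each of grip_block_a_mid, slab_block_mid, grip_block_b_mid's own z axis and vertical below 0.12 rad and x of slab_block_mid in the frame of tray_in between -0.088 and 0.088 m and y of slab_block_mid in the frame of tray_in between -0.05 and 0.05 m and z of slab_block_mid in the frame of tray_in between 0.007 and 0.018 m and x of grip_block_b_mid in the frame of tray_in between -0.088 and 0.088 m and y of grip_block_b_mid in the frame of tray_in between -0.05 and 0.05 m and z of grip_block_b_mid in the frame of tray_in between 0.024 and 0.035 m and linear speed of each of grip_block_a, slab_block, grip_block_b, roller_a, roller_b, roller_c below 0.03 m/s); the robot touches nothing.
It fails at once if a roller is touched with the gripper (more than 1 N) (contact force between the fingers and roller_a above 1 N or contact force between the fingers and roller_b above 1 N or contact force between the fingers and roller_c above 1 N).
It fails at once if the board comes down faster than 1.2 rad/s (velocity of joint board below -1.2 rad/s).
It fails at once if a bystander is shifted by more than 25 mm (distance of any of drops, jar, cup, rusty_can, the_hand_block_b from where it was at the start of the episode above 0.025 m).
It also fails if it takes over 72 s, if anything falls off the work surface, if the arm or the gripper's body presses on something with over 40 N, if the wrist force passes 120 N, or if a joint passes its speed limit or range.

## Working session

There is one attempt and no reset: what is moved stays moved. The work goes in short steps, Python scripts to look and compute and a tool call to move; the robot and the scene stay as the last step left them, time stands still between calls to the robot, and variables do not carry over. Pictures are saved under pics/ and viewed, at most 10 in all, crops included, and the job is handed in when it is done.

Besides the shell and the picture viewer there is one more tool, called after "Emit:" as name(argument=value, ...), one argument or row to a line, values as JSON. move_arm: Moves the arm, as the interface text tells. Its arguments: {"type":"object","properties":{"motion":{"type":"array"},"grip_force":{"type":"number"}},"required":["motion"]}

```bash
ls; mkdir -p pics
cat > h.py <<'E'
import numpy as np, cv2
from station import readout, optics, workorder
def cam(n):
    p=optics.camera_params(n); T=np.array(p["extrinsics"]); f=210/np.tan(np.radians(p["fovy"])/2)
    return f,p["cx"],p["cy"],T
def ray(n,u,v,z):
    f,cx,cy,T=cam(n); d=T[:3,:3]@np.array([(u-cx)/f,(v-cy)/f,1]); o=T[:3,3]
    return o+d*(z-o[2])/d[2]
def proj(n,P):
    f,cx,cy,T=cam(n); q=T[:3,:3].T@(np.array(P)-T[:3,3]); return np.array([cx+f*q[0]/q[2],cy+f*q[1]/q[2]])
E
python3 - <<'E'
from h import *
for n in("scene","top"):
    im=optics.read_camera(n); cv2.imwrite(f"pics/{n}0.png",im); print(optics.camera_params(n))
a=[cv2.imread(f"pics/{n}0.png") for n in("scene","top")]
for n,i in zip(("scene","top"),a): cv2.imwrite(f"pics/{n}0b.png",cv2.resize(i,(800,600),interpolation=cv2.INTER_CUBIC))
print(readout.read_state())
E
```

```text
pics
{'fovy': 42.65881524407302, 'cx': 280.79571379244754, 'cy': 217.85529593426293, 'extrinsics': array([[-0.48527601, -0.33040505,  0.80953054, -0.7527942 ],
       [-0.87400876,  0.20958142, -0.43838831,  0.51000948],
       [-0.02481684, -0.92027612, -0.39048175,  0.74127146],
       [ 0.        ,  0.        ,  0.        ,  1.        ]])}
{'fovy': 56.69967183273639, 'cx': 284.73607713290454, 'cy': 221.99280371073112, 'extrinsics': array([[ 0.08803179, -0.97538026,  0.20219731,  0.39985322],
       [-0.99611255, -0.08684944,  0.01472985, -0.22652032],
       [ 0.00319352, -0.20270797, -0.97923403,  1.01408429],
       [ 0.        ,  0.        ,  0.        ,  1.        ]])}
{'t': 0.1, 'joint_pos': array([-8.15660138e+01,  2.81618404e+01,  8.93476651e+01, -1.14389938e-03,
        6.25509629e+01, -6.05202565e+00]), 'qvel': array([-0.07082758, -0.03715585, -0.16077393,  0.07663915, -0.0346929 ,
        0.05991385]), 'tau': array([ 2.62591340e-03, -6.13623405e+01, -2.58606845e+01,  6.93987287e-02,
        4.69782797e-02, -5.33714751e-05]), 'ee_pos': array([ 0.15631042, -0.60492597,  0.23910154]), 'orientation': array([-1.79939762e+02, -5.36636279e-03,  1.44865369e+01]), 'force': array([0.30232099, 0.74427744, 0.49515853]), 'ft_torque': array([ 0.03399299,  0.00744014, -0.02521772]), 'grasp_force': 0.0, 'gripper_width': 1.0003282797905448}
```

View pics/top0b.png

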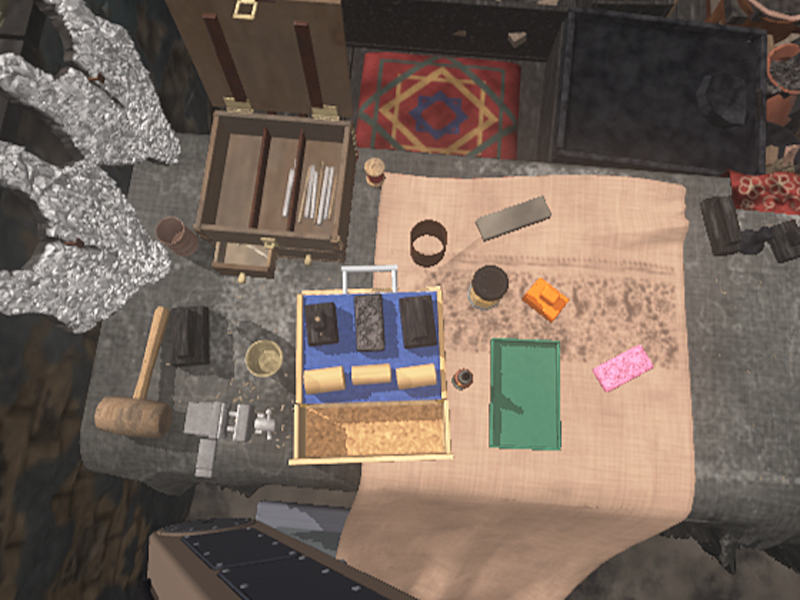

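View pics/scene0b.png

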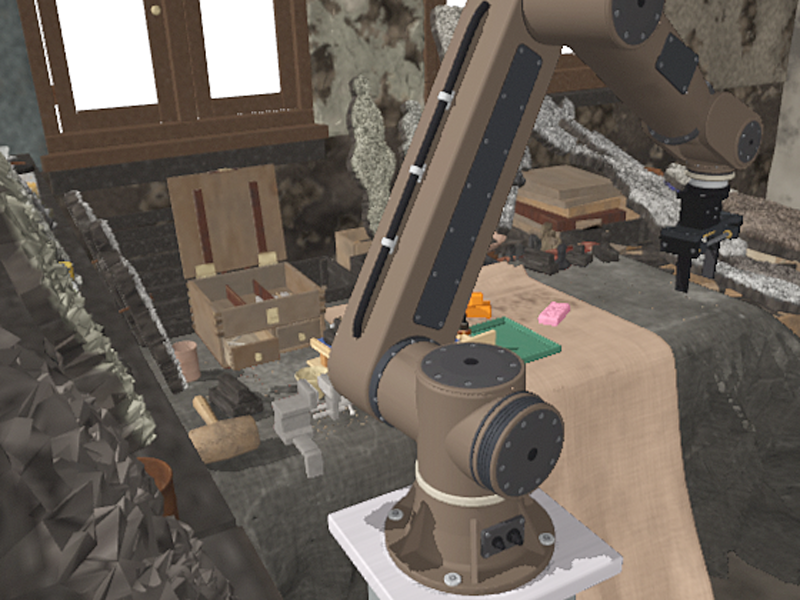

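The top picture shows the board with its bar at (370,268) and the hinge edge at v≈402. On the felt are the short-grip block at (321,323), the slab at (369,322) and the ridge block at (418,320), with rollers at (324,379), (370,374) and (418,376). The tray is at (525,394) and the drops bottle at (462,378).

Possible confusions:
- **slab:** the black one on the felt, not the pink one at (623,368).
- **grip_block_b:** (321,323), not the orange one at (546,299).
- **grip_block_a:** (418,320), not the hand block at (190,335).
- **bar:** (370,268), not the grey steel plate at (513,218).

A close crop comes next to check these choices.

Run:
```python
from h import *
im=cv2.imread("pics/top0.png")
c=im[175:330,200:400]; cv2.imwrite("pics/crop1.png",cv2.resize(c,(760,589),interpolation=cv2.INTER_CUBIC))
```

```text
(no output)
```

View pics/crop1.png

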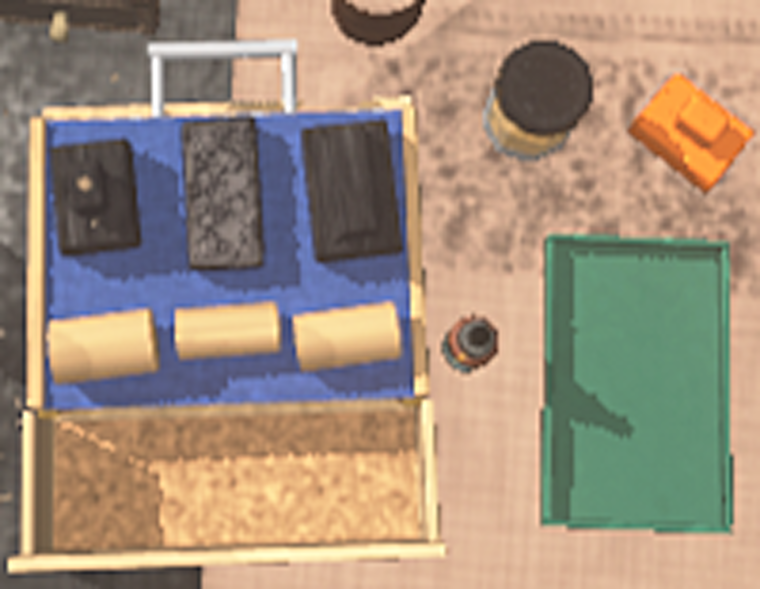

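Run:
```python
from h import *
np.set_printoptions(precision=4,suppress=True)
def c(x,y,z): return ray("top",200+x/3.8,175+y/3.8,z)
G={"felt":[(45,120),(405,112),(415,400),(45,408),.06],"bar":[(150,48),(297,46),.058],
"slab":[(183,122),(258,120),(262,265),(187,268),.084],
"ga_ridgetop":[(325,128),(362,124),(375,234),(335,240),.115],
"ga_base":[(303,130),(386,122),(400,243),(318,252),.086],
"gb_base":[(52,147),(128,139),(137,238),(60,246),.088],"gb_knob":[(85,183),.118],
"tray":[(545,237),(728,242),(733,530),(541,523),.02],"drops":[(478,337),.1],"hingeends":[(22,408),(432,402),.06],"jar":[(543,87),.094],"cheek":[(22,408),(432,402),.078],
"rolA":[(102,346),.078],"rolB":[(227,330),.076],"rolC":[(347,335),.08]}
for k,v in G.items():
    P=np.array([c(*p,v[-1]) for p in v[:-1]])
    print(k,"mean",P.mean(0)); 
    if len(P)>1: print("  edges",[(round(np.linalg.norm(d)*1000,1),round(np.degrees(np.arctan2(d[1],d[0])),1)) for d in np.roll(P,-1,0)-P])
```

```text
felt mean [ 0.5393 -0.1555  0.06  ]
  edges [(np.float64(239.2), np.float64(-83.6)), (np.float64(189.8), np.float64(-173.7)), (np.float64(236.2), np.float64(96.3)), (np.float64(189.3), np.float64(7.2))]
bar mean [ 0.6814 -0.1382  0.058 ]
  edges [(np.float64(98.8), np.float64(-84.1)), (np.float64(98.8), np.float64(95.9))]
slab mean [ 0.5768 -0.1499  0.084 ]
  edges [(np.float64(48.5), np.float64(-83.3)), (np.float64(94.8), np.float64(-172.9)), (np.float64(47.6), np.float64(97.4)), (np.float64(95.4), np.float64(7.7))]
ga_ridgetop mean [ 0.5854 -0.23    0.115 ]
  edges [(np.float64(23.3), np.float64(-78.6)), (np.float64(70.2), np.float64(-168.7)), (np.float64(24.9), np.float64(103.7)), (np.float64(71.2), np.float64(10.0))]
ga_base mean [ 0.5882 -0.232   0.086 ]
  edges [(np.float64(53.9), np.float64(-79.2)), (np.float64(79.5), np.float64(-169.0)), (np.float64(52.4), np.float64(101.4)), (np.float64(80.2), np.float64(12.0))]
gb_base mean [ 0.5694 -0.0687  0.088 ]
  edges [(np.float64(48.9), np.float64(-78.7)), (np.float64(64.9), np.float64(-168.4)), (np.float64(48.9), np.float64(101.1)), (np.float64(64.7), np.float64(11.7))]
gb_knob mean [ 0.5691 -0.0674  0.118 ]
tray mean [ 0.4868 -0.4331  0.02  ]
  edges [(np.float64(124.6), np.float64(-86.5)), (np.float64(191.0), np.float64(-177.2)), (np.float64(125.7), np.float64(93.0)), (np.float64(190.0), np.float64(2.5))]
drops mean [ 0.4976 -0.3175  0.1   ]
hingeends mean [ 0.4444 -0.1649  0.06  ]
  edges [(np.float64(261.7), np.float64(-84.1)), (np.float64(261.7), np.float64(95.9))]
jar mean [ 0.6624 -0.3491  0.094 ]
cheek mean [ 0.4436 -0.166   0.078 ]
  edges [(np.float64(256.7), np.float64(-84.1)), (np.float64(256.7), np.float64(95.9))]
rolA mean [ 0.4733 -0.0836  0.078 ]
rolB mean [ 0.4905 -0.161   0.076 ]
rolC mean [ 0.4937 -0.2371  0.08  ]
```

The crop confirms the choices. The bar runs from (150,48) to (297,46), about x 0.680, y -0.139, yaw 6°. The black blocks and rollers sit on the felt and the tray is free. Now moving above the bar.

Emit:
move_arm(
  motion=[29,26,0,0,0,4.5,95,29,26,0,0,0,4.5,95,29,26,0,0,0,4.5,95,29,26,0,0,0,4.5,95,29,26,0,0,0,4.5,95],
)

```text
t: 0.52
ee_pos: [0.3023, -0.4737, 0.2394]
orientation: [-180.0, -0.0, 37.2]
force: [0.1, -1.3, -0.0]
gripper_width: 0.995
grasp_force: 0.0
```

Emit:
move_arm(
  motion=[29,26,0,0,0,4.5,95,29,26,0,0,0,4.5,95,29,26,0,0,0,4.5,95,29,26,0,0,0,4.5,95,29,26,0,0,0,4.5,95],
)

```text
t: 0.93
ee_pos: [0.4474, -0.3435, 0.2396]
orientation: [-180.0, -0.0, 59.7]
force: [0.7, -1.2, -0.4]
gripper_width: 0.999
grasp_force: 0.0
```

Emit:
move_arm(
  motion=[29,26,0,0,0,4.5,95,29,26,0,0,0,4.5,95,29,26,0,0,0,4.5,80,29,26,0,0,0,4.5,60,29,26,0,0,0,4.5,45],
)

```text
t: 1.35
ee_pos: [0.5925, -0.2135, 0.2394]
orientation: [-180.0, -0.0, 82.2]
force: [-0.1, -0.9, -0.1]
gripper_width: 0.842
grasp_force: 0.0
```

Emit:
move_arm(
  motion=[29,26,0,0,0,4.5,45,29,26,0,0,0,4.5,45,29,26,0,0,0,4.5,45,0,0,0,0,0,0.7,45,0,0,0,0,0,0,45],
  grip_force=30,
)

```text
t: 1.77
ee_pos: [0.679, -0.1354, 0.2386]
orientation: [-179.9, -0.0, 96.4]
force: [-0.3, -1.0, -0.3]
gripper_width: 0.503
grasp_force: 0.0
```

Emit:
move_arm(
  motion=[0,0,-35,0,0,0,45,0,0,-35,0,0,0,45,0,0,-35,0,0,0,45,0,0,-25,0,0,0,45,0,0,0,0,0,0,45],
)

```text
t: 2.18
ee_pos: [0.6752, -0.1377, 0.1043]
orientation: [-179.5, -0.2, 96.0]
force: [-0.5, -0.9, 0.3]
gripper_width: 0.471
grasp_force: 0.0
```

Run:
```python
from h import *
a=optics.read_camera("top"); b=optics.read_camera("scene")
a=cv2.resize(a[150:300,180:330],(450,450),interpolation=cv2.INTER_CUBIC); b=cv2.resize(b[150:300,180:297],(350,450),interpolation=cv2.INTER_CUBIC)
cv2.imwrite("pics/c2.png",np.hstack([a,b]))
```

```text
(no output)
```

View pics/c2.png

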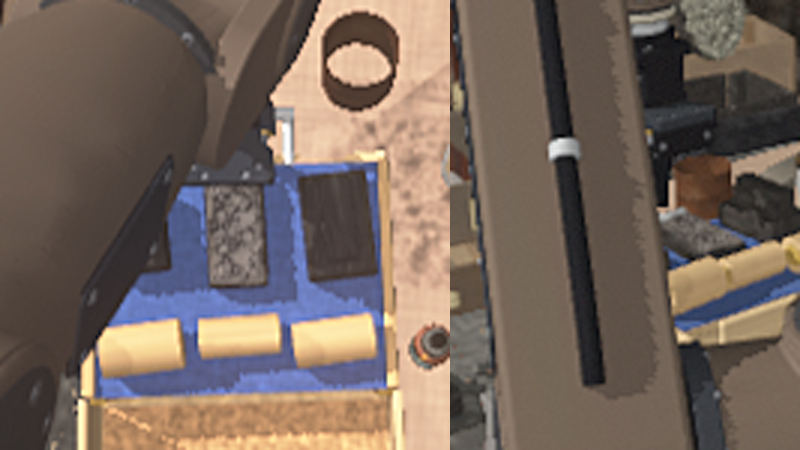

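The picture shows the gripper above the bar, its body over the slab's far end at (235,170). The bar's right strut is at (287,130), and the rollers are clear. Lowering onto the bar.

Emit:
move_arm(
  motion=[2,0,-17,0,0,0,45,0,0,-16,0,0,0,45,0,0,-16,0,0,0,45,0,0,0,0,0,0,45,0,0,0,0,0,0,45],
)

```text
t: 2.7
ee_pos: [0.6808, -0.1377, 0.0624]
orientation: [179.9, 0.0, 96.1]
force: [0.2, 0.2, 0.5]
gripper_width: 0.474
grasp_force: 0.0
```

Run:
```python
from h import *
s=readout.read_state(); print(s["t"],s["ee_pos"],s["orientation"],s["force"],s["qvel"],s["gripper_width"])
```

```text
2.7 [ 0.68078493 -0.13767245  0.06244209] [1.79914862e+02 3.61746310e-02 9.61454263e+01] [0.18765785 0.20215195 0.49626058] [ 0.1866266  -0.90712615 -0.66107872 -0.03923893  0.13382197 -0.09924519] 0.47357233050983594
```

No contact. Closing on the bar.

Emit:
move_arm(
  motion=[0,0,0,0,0,0,20,0,0,0,0,0,0,5,0,0,0,0,0,0,5,0,0,0,0,0,0,5,0,0,0,0,0,0,5],
  grip_force=30,
)

```text
t: 3.12
ee_pos: [0.6805, -0.1372, 0.0612]
orientation: [180.0, 0.0, 96.2]
force: [0.8, 0.9, 0.2]
gripper_width: 0.178
grasp_force: 0.0
```

Emit:
move_arm(
  motion=[0,0,0,0,0,0,5,0,0,0,0,0,0,5,0,0,0,0,0,0,5],
)

```text
t: 3.37
ee_pos: [0.68, -0.1372, 0.0609]
orientation: [-180.0, -0.0, 96.2]
force: [-5.3, -1.3, 5.6]
gripper_width: 0.116
grasp_force: 30.0
```

Emit:
move_arm(
  motion=[0,0,5,0,0,0,5,-0.5,0,7,0,0,0,5,-0.7,0,7,0,0,0,5,-1,0,7,0,0,0,5,-1.3,-0.3,7,0,0,0,5],
)

```text
t: 3.78
ee_pos: [0.6767, -0.1375, 0.0943]
orientation: [-180.0, -0.0, 96.2]
force: [-1.5, -1.3, -6.0]
gripper_width: 0.118
grasp_force: 30.0
```

Emit:
move_arm(
  motion=[-0.8,-0.2,4,0,0,0,5,-1,-0.1,5,0,0,0,5,-1,-0.1,5,0,0,0,5,-0.5,0,3,0,0,0,5,0,0,0,0,0,0,5],
)

```text
t: 4.2
ee_pos: [0.6733, -0.1379, 0.1114]
orientation: [-180.0, 0.0, 96.2]
force: [-3.5, -2.1, -4.4]
gripper_width: 0.115
grasp_force: 30.0
```

Run:
```python
from h import *
s=readout.read_state(); print(s["t"],s["ee_pos"],s["orientation"],s["force"],s["gripper_width"])
a=optics.read_camera("top")
a=cv2.resize(a[180:340,180:340],(600,600),interpolation=cv2.INTER_CUBIC)
cv2.imwrite("pics/c3.png",a)
```

```text
4.2 [ 0.67326006 -0.13793631  0.11135379] [-1.79994797e+02  7.16009724e-03  9.61840157e+01] [-3.50354847 -2.09853235 -4.41066471] 0.11529824077563632
```

View pics/c3.png

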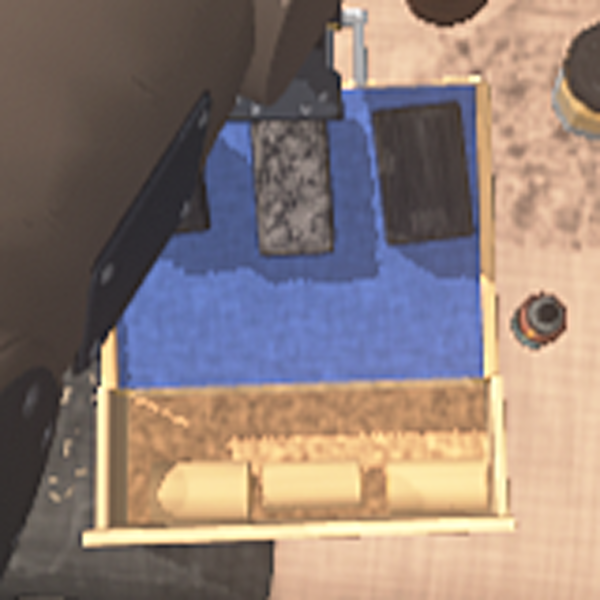

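All three rollers lie in the trough, at (205,490), (312,483) and (438,485). The visible blocks have not moved on the felt. I'll wait briefly, then lower gently.

Emit:
move_arm(
  motion=[0,0,0,0,0,0,5,0,0,0,0,0,0,5,0,0,0,0,0,0,5,0,0,0,0,0,0,5,0,0,0,0,0,0,5],
)

```text
t: 4.67
ee_pos: [0.6735, -0.1378, 0.1105]
orientation: [-180.0, -0.0, 96.2]
force: [-3.2, -2.9, -5.2]
gripper_width: 0.118
grasp_force: 30.0
```

Emit:
move_arm(
  motion=[0.5,0,-3,0,0,0,5,1,0.1,-5,0,0,0,5,1,0.1,-5,0,0,0,5,1,0.2,-5,0,0,0,5,0.8,0.2,-5,0,0,0,5],
)

```text
t: 5.08
ee_pos: [0.6779, -0.1373, 0.087]
orientation: [-180.0, 0.0, 96.2]
force: [-4.1, -3.5, -3.1]
gripper_width: 0.117
grasp_force: 30.0
```

Emit:
move_arm(
  motion=[0.8,0.1,-5,0,0,0,5,0.7,0,-5,0,0,0,5,0.5,0,-5,0,0,0,5,0.3,0,-4,0,0,0,5,0.2,0,-3,0,0,0,5],
)

```text
t: 5.5
ee_pos: [0.6799, -0.1371, 0.0647]
orientation: [-179.9, -0.0, 96.2]
force: [-5.8, -3.8, -1.9]
gripper_width: 0.117
grasp_force: 30.0
```

Emit:
move_arm(
  motion=[0,0,-2,0,0,0,5,0,0,-2,0,0,0,5,0,0,-1,0,0,0,5,0,0,0,0,0,0,5,0,0,0,0,0,0,5],
)

```text
t: 5.92
ee_pos: [0.68, -0.1371, 0.0627]
orientation: [-180.0, 0.0, 96.2]
force: [-13.6, -0.4, 18.1]
gripper_width: 0.117
grasp_force: 30.0
```

Emit:
move_arm(
  motion=[0,0,0,0,0,0,20,0,0,0,0,0,0,45,0,0,0,0,0,0,45,0,0,0,0,0,0,45,0,0,0,0,0,0,45],
)

```text
t: 6.33
ee_pos: [0.6807, -0.137, 0.0605]
orientation: [180.0, 0.0, 96.2]
force: [-0.7, 0.4, -0.1]
gripper_width: 0.411
grasp_force: 0.0
```

Emit:
move_arm(
  motion=[0,0,15,0,0,0,45,0,0,30,0,0,0,45,0,0,35,0,0,0,45,0,0,40,0,0,0,45,0,0,40,0,0,0,62],
)

```text
t: 6.75
ee_pos: [0.6802, -0.137, 0.2219]
orientation: [-180.0, -0.0, 96.2]
force: [0.2, 0.2, -0.0]
gripper_width: 0.504
grasp_force: 0.0
```

Emit:
move_arm(
  motion=[-10,-30,20,0,0,-6,62,-15,-35,0,0,0,-6,62,-15,-35,0,0,0,-6,62,-15,-35,0,0,0,-6,62,-15,-35,0,0,0,-6,62],
)

```text
t: 7.17
ee_pos: [0.6097, -0.3085, 0.2409]
orientation: [180.0, -0.0, 65.9]
force: [0.1, 0.1, -0.6]
gripper_width: 0.648
grasp_force: 0.0
```

Emit:
move_arm(
  motion=[-15,-35,0,0,0,-6,62,-15,-35,0,0,0,-6,62,-15,-35,0,0,0,-6,62,-15,-35,0,0,0,-6,62,0,0,0,0,0,0,62],
)

```text
t: 7.58
ee_pos: [0.5474, -0.4529, 0.2401]
orientation: [179.9, 0.1, 41.6]
force: [1.0, 0.3, -0.1]
gripper_width: 0.65
grasp_force: 0.0
```

Run:
```python
from h import *
s=readout.read_state(); print(s["t"],s["ee_pos"],s["orientation"],s["force"],s["gripper_width"])
im=optics.read_camera("top"); cv2.imwrite("pics/top1.png",im)
c=im[175:330,200:400]; cv2.imwrite("pics/crop4.png",cv2.resize(c,(760,589),interpolation=cv2.INTER_CUBIC))
```

```text
7.5833 [ 0.54743834 -0.45289693  0.2401242 ] [1.79945977e+02 6.13944629e-02 4.15509151e+01] [ 1.04051096  0.31551964 -0.0869402 ] 0.6495025611266698
```

View pics/crop4.png

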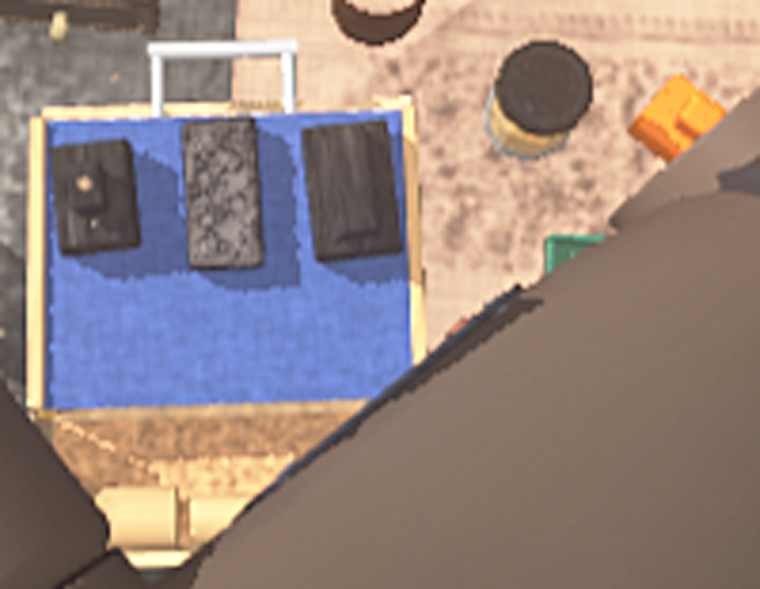

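Blocks are where they lay: slab (223,193), short-grip block (95,197), ridge block (352,190). The board is flat and the rollers are in the trough. Now to the slab.

Emit:
move_arm(
  motion=[3,33,0,0,0,-3.9,62,3,33,0,0,0,-3.9,62,3,33,0,0,0,-3.9,62,3,33,0,0,0,-3.9,62,3,33,0,0,0,-3.9,62],
)

```text
t: 8.05
ee_pos: [0.5656, -0.2794, 0.2407]
orientation: [-180.0, -0.0, 22.6]
force: [1.2, -0.3, 0.4]
gripper_width: 0.649
grasp_force: 0.0
```

Emit:
move_arm(
  motion=[3,33,0,0,0,-3.9,62,3,33,0,0,0,-3.9,62,3,33,0,0,0,-3.9,62,3,33,0,0,0,-3.7,62,0,0,0,0,0,0,62],
)

```text
t: 8.47
ee_pos: [0.5776, -0.1441, 0.2409]
orientation: [-179.9, -0.0, 7.4]
force: [-0.4, 0.2, 0.1]
gripper_width: 0.652
grasp_force: 0.0
```

Emit:
move_arm(
  motion=[0,0,-20,0,0,0,62,0,0,-35,0,0,0,62,0,0,-25,0,0,0,62,0,0,-10,0,0,0,62,0,0,0,0,0,0,62],
)

```text
t: 8.88
ee_pos: [0.5767, -0.1493, 0.1487]
orientation: [-179.9, 0.2, 7.4]
force: [0.2, 0.4, -0.4]
gripper_width: 0.655
grasp_force: 0.0
```

Emit:
move_arm(
  motion=[0,0,0,0,0,0,62,0,0,0,0,0,0,62],
)

```text
t: 9.05
ee_pos: [0.5781, -0.1503, 0.1522]
orientation: [179.9, -0.1, 7.3]
force: [0.5, -0.9, 0.9]
gripper_width: 0.653
grasp_force: 0.0
```

Emit:
move_arm(
  motion=[0,0,-15,0,0,0,62,0,0,-15,0,0,0,62,0,0,-12,0,0,0,62,0,0,-10,0,0,0,62,0,0,-6,0,0,0,62],
)

```text
t: 9.47
ee_pos: [0.5774, -0.1502, 0.0922]
orientation: [180.0, -0.0, 7.3]
force: [1.1, 0.0, -0.5]
gripper_width: 0.651
grasp_force: 0.0
```

Emit:
move_arm(
  motion=[0,0,-3,0,0,0,62,0,0,0,0,0,0,62,0,0,0,0,0,0,62],
)

```text
t: 9.72
ee_pos: [0.5776, -0.1502, 0.09]
orientation: [180.0, -0.0, 7.3]
force: [0.6, 0.3, 0.7]
gripper_width: 0.652
grasp_force: 0.0
```

Emit:
move_arm(
  motion=[0,0,0,0,0,0,44,0,0,0,0,0,0,44,0,0,0,0,0,0,44,0,0,0,0,0,0,40,0,0,0,0,0,0,40],
)

```text
t: 10.13
ee_pos: [0.5775, -0.1501, 0.0901]
orientation: [180.0, -0.0, 7.3]
force: [-0.0, 2.0, 5.8]
gripper_width: 0.484
grasp_force: 29.9
```

Emit:
move_arm(
  motion=[0,0,10,0,0,0,40,0,0,20,0,0,0,40,0,0,25,0,0,0,40,0,0,30,0,0,0,40,0,0,25,0,0,0,40],
)

```text
t: 10.55
ee_pos: [0.5773, -0.1502, 0.2019]
orientation: [180.0, -0.0, 7.3]
force: [0.7, 0.2, -1.5]
gripper_width: 0.483
grasp_force: 29.9
```

Emit:
move_arm(
  motion=[-7.4,-23.6,0,0,0,7.1,40,-7.4,-23.6,0,0,0,7.1,40,-7.4,-23.6,0,0,0,7.1,40,-7.4,-23.6,0,0,0,7.1,40,-7.4,-23.6,0,0,0,7.1,40],
)

```text
t: 10.97
ee_pos: [0.5398, -0.2692, 0.2004]
orientation: [180.0, 0.0, 43.1]
force: [0.4, 0.4, -0.0]
gripper_width: 0.485
grasp_force: 29.9
```

Emit:
move_arm(
  motion=[-7.4,-23.6,0,0,0,7.1,40,-7.4,-23.6,0,0,0,7.1,40,-7.4,-23.6,0,0,0,7.1,40,-7.4,-23.6,0,0,0,7.1,40,-7.4,-23.6,0,0,0,7.1,40],
)

```text
t: 11.38
ee_pos: [0.5027, -0.3873, 0.2003]
orientation: [180.0, 0.0, 78.6]
force: [-0.1, -0.8, -1.3]
gripper_width: 0.487
grasp_force: 29.9
```

Emit:
move_arm(
  motion=[-7.4,-23.6,0,0,0,7.1,40,-7.4,-23.6,0,0,0,7.1,40,0,0,0,0,0,0,40,0,0,0,0,0,0,40,0,0,0,0,0,0,40],
)

```text
t: 11.8
ee_pos: [0.4885, -0.4329, 0.1999]
orientation: [-180.0, -0.0, 92.3]
force: [-0.1, 0.5, -1.1]
gripper_width: 0.482
grasp_force: 29.9
```

Run:
```python
from h import *
s=readout.read_state(); print(s["t"],s["ee_pos"],s["orientation"],s["force"],s["gripper_width"])
for n,b in (("top",(1,1)),("scene",(1,1))):
    cv2.imwrite(f"pics/{n}2.png",optics.read_camera(n))
```

```text
11.8 [ 0.488486   -0.43288833  0.19985548] [-1.79999854e+02 -2.10979857e-02  9.23413498e+01] [-0.12832221  0.4921993  -1.10100258] 0.48199639678551337
```

Emit:
move_arm(
  motion=[0,0,-25,0,0,0,40,0,0,-35,0,0,0,40,0,0,-35,0,0,0,40,0,0,-30,0,0,0,40,0,0,-20,0,0,0,40],
)

```text
t: 12.32
ee_pos: [0.4883, -0.4316, 0.052]
orientation: [-179.9, -0.1, 92.5]
force: [-0.2, 0.8, -0.6]
gripper_width: 0.484
grasp_force: 29.9
```

Emit:
move_arm(
  motion=[0,0,-10,0,0,0,40,0,0,-5,0,0,0,40,0,0,-3,0,0,0,40,0,0,0,0,0,0,40,0,0,0,0,0,0,40],
)

```text
t: 12.73
ee_pos: [0.4891, -0.4336, 0.038]
orientation: [179.9, 0.1, 92.5]
force: [0.9, -0.3, -0.8]
gripper_width: 0.483
grasp_force: 29.9
```

Emit:
move_arm(
  motion=[0,0,-1.5,0,0,0,40,0,0,-1,0,0,0,40,0,0,0,0,0,0,40],
)

```text
t: 12.98
ee_pos: [0.4889, -0.4337, 0.0352]
orientation: [179.9, 0.1, 92.5]
force: [-0.1, 0.8, 4.1]
gripper_width: 0.485
grasp_force: 29.9
```

Emit:
move_arm(
  motion=[0,0,0,0,0,0,52,0,0,0,0,0,0,62,0,0,0,0,0,0,62,0,0,0,0,0,0,62,0,0,15,0,0,0,62],
)

```text
t: 13.4
ee_pos: [0.4876, -0.4325, 0.0469]
orientation: [-179.8, -0.2, 92.5]
force: [-0.2, 1.7, 0.4]
gripper_width: 0.646
grasp_force: 0.0
```

Emit:
move_arm(
  motion=[0,0,35,0,0,0,62,0,0,40,0,0,0,62,0,0,40,0,0,0,62,0,0,40,0,0,0,62,0,0,0,0,0,0,62],
)

```text
t: 13.82
ee_pos: [0.4902, -0.435, 0.2123]
orientation: [179.6, 0.5, 92.5]
force: [0.9, -0.6, 1.2]
gripper_width: 0.653
grasp_force: 0.0
```

```bash
cat > ov.py <<'E'
from h import *
def box(im,o,s,n,c,yaw,sx,sy,z0,z1,col):
    a=np.radians(yaw); X=np.array([np.sin(a),-np.cos(a)]); Y=np.array([np.cos(a),np.sin(a)])
    for z in(z0,z1):
        P=[((proj(n,[*(np.array(c)+X*i*sx/2+Y*j*sy/2),z])+.5-o)*s-.5) for i,j in((-1,-1),(1,-1),(1,1),(-1,1))]
        cv2.polylines(im,[np.int32(np.round(np.array(P)*8))],True,col,1,cv2.LINE_AA,3)
E
python3 - <<'E'
from ov import *
im=cv2.imread("pics/top1.png").astype(float)
im=np.clip((im/255)**.5*255,0,255).astype(np.uint8)
out=[]
for (u,v) in((208,204),(272,200)):
    o=np.array([u,v]); s=9; c=cv2.resize(im[v:v+44,u:u+44],None,fx=s,fy=s,interpolation=cv2.INTER_CUBIC)
    box(c,o,s,"top",(.5865,-.2315),11,.057,.087,.060,.086,(0,255,255)); box(c,o,s,"top",(.5865,-.2315),11,.040,.068,.086,.115,(0,0,255))
    box(c,o,s,"top",(.5690,-.0690),11,.052,.070,.060,.088,(0,255,255)); box(c,o,s,"top",(.5690,-.0690),11,.022,.030,.088,.118,(0,0,255))
    out.append(c)
cv2.imwrite("pics/ab.png",np.hstack(out))
E
```

```text
(no output)
```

View pics/ab.png

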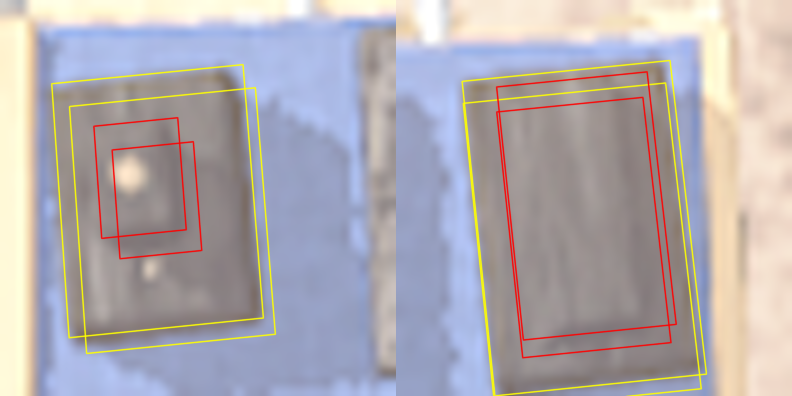

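The overlays match both blocks within about 2 mm: the short-grip block is centred near (165,205) and the ridge block near (585,230). Taking the ridge block next.

Emit:
move_arm(
  motion=[8.1,16.8,0,0,0,-6.8,62,8.1,16.8,0,0,0,-6.8,62,8.1,16.8,0,0,0,-6.8,62,8.1,16.8,0,0,0,-6.8,62,8.1,16.8,0,0,0,-6.8,62],
)

```text
t: 14.23
ee_pos: [0.5293, -0.3485, 0.2039]
orientation: [-180.0, -0.0, 58.1]
force: [-0.4, -0.1, 0.3]
gripper_width: 0.654
grasp_force: 0.0
```

Emit:
move_arm(
  motion=[8.1,16.8,0,0,0,-6.8,62,8.1,16.8,0,0,0,-6.8,62,8.1,16.8,0,0,0,-6.8,62,8.1,16.8,0,0,0,-6.8,62,8.1,16.8,0,0,0,-6.8,62],
)

```text
t: 14.65
ee_pos: [0.5698, -0.2645, 0.2038]
orientation: [-180.0, 0.0, 24.1]
force: [-0.4, 0.6, 0.1]
gripper_width: 0.653
grasp_force: 0.0
```

Emit:
move_arm(
  motion=[8.1,16.8,0,0,0,-6.8,62,8.1,16.8,0,0,0,-6.8,62,0,0,0,0,0,0,62,0,0,-15,0,0,0,62,0,0,-20,0,0,0,62],
)

```text
t: 15.07
ee_pos: [0.5863, -0.2321, 0.17]
orientation: [179.9, -0.1, 11.1]
force: [-0.1, -0.4, -0.5]
gripper_width: 0.652
grasp_force: 0.0
```

Emit:
move_arm(
  motion=[0,0,-20,0,0,0,62,0,0,-10,0,0,0,62,0,0,0,0,0,0,62,0,0,0,0,0,0,62],
)

```text
t: 15.4
ee_pos: [0.5857, -0.2321, 0.1392]
orientation: [-180.0, 0.0, 10.9]
force: [0.4, 0.5, -0.0]
gripper_width: 0.655
grasp_force: 0.0
```

Emit:
move_arm(
  motion=[0.5,0,-10,0,0,0,62,0,0,-8,0,0,0,62,0,0,-6,0,0,0,62,0,0,0,0,0,0,62,0,0,0,0,0,0,62],
)

```text
t: 15.82
ee_pos: [0.5862, -0.2317, 0.1149]
orientation: [-180.0, 0.0, 10.9]
force: [0.6, -0.1, -0.1]
gripper_width: 0.654
grasp_force: 0.0
```

Emit:
move_arm(
  motion=[0,0,0,0,0,0,42,0,0,0,0,0,0,36,0,0,0,0,0,0,32,0,0,0,0,0,0,32,0,0,0,0,0,0,32],
)

```text
t: 16.23
ee_pos: [0.5863, -0.2317, 0.1153]
orientation: [180.0, -0.0, 10.9]
force: [0.9, 0.4, -0.3]
gripper_width: 0.385
grasp_force: 28.3
```

Emit:
move_arm(
  motion=[0,0,0,0,0,0,32,0,0,0,0,0,0,32],
)

```text
t: 16.4
ee_pos: [0.5863, -0.2318, 0.1153]
orientation: [180.0, -0.0, 10.9]
force: [-1.0, 0.3, 0.3]
gripper_width: 0.388
grasp_force: 28.5
```

Emit:
move_arm(
  motion=[0,0,8,0,0,0,32,0,0,15,0,0,0,32,0,0,22,0,0,0,32,0,0,25,0,0,0,32,0,0,20,0,0,0,32],
  grip_force=35,
)

```text
t: 16.82
ee_pos: [0.5863, -0.2318, 0.2072]
orientation: [180.0, -0.0, 10.9]
force: [0.1, 0.1, -0.8]
gripper_width: 0.387
grasp_force: 32.9
```

Emit:
move_arm(
  motion=[-13,-17,0,0,0,6.8,32,-13,-17,0,0,0,6.8,32,-13,-17,0,0,0,6.8,32,-13,-17,0,0,0,6.8,32,-13,-17,0,0,0,6.8,32],
)

```text
t: 17.23
ee_pos: [0.5205, -0.3174, 0.2058]
orientation: [180.0, 0.0, 45.2]
force: [0.4, -1.3, -1.1]
gripper_width: 0.389
grasp_force: 32.9
```

Emit:
move_arm(
  motion=[-13,-17,0,0,0,6.8,32,-13,-17,0,0,0,6.8,32,-13,-17,0,0,0,6.8,32,-13,-17,0,0,0,6.8,32,-13,-17,0,0,0,6.8,32],
)

```text
t: 17.65
ee_pos: [0.4555, -0.4025, 0.2057]
orientation: [180.0, 0.0, 79.2]
force: [1.4, 0.1, -0.4]
gripper_width: 0.387
grasp_force: 32.9
```

Emit:
move_arm(
  motion=[-13,-17,0,0,0,6.8,32,-13.4,-17,0,0,0,6.8,32,0,0,0,0,0,0,32,0,0,0,0,0,0,32,0,0,0,0,0,0,32],
)

```text
t: 18.07
ee_pos: [0.43, -0.4354, 0.2054]
orientation: [180.0, -0.0, 92.3]
force: [0.6, 0.7, -1.5]
gripper_width: 0.385
grasp_force: 32.9
```

Run:
```python
from ov import *
s=readout.read_state(); print(s["t"],s["ee_pos"],s["orientation"],s["force"],s["gripper_width"])
a=optics.read_camera("top"); b=optics.read_camera("scene"); cv2.imwrite("pics/t3.png",a); cv2.imwrite("pics/s3.png",b)
a=cv2.resize(a[200:330,300:420],None,fx=4,fy=4,interpolation=cv2.INTER_CUBIC)
b=cv2.resize(b[200:330,300:375],None,fx=4,fy=4,interpolation=cv2.INTER_CUBIC)
cv2.imwrite("pics/v3.png",np.hstack([a,b]))
```

```text
18.0667 [ 0.42999004 -0.43542652  0.20544727] [ 1.79985099e+02 -3.05851771e-03  9.23306886e+01] [ 0.59696713  0.68795436 -1.46489141] 0.385094178502757
```

View pics/v3.png

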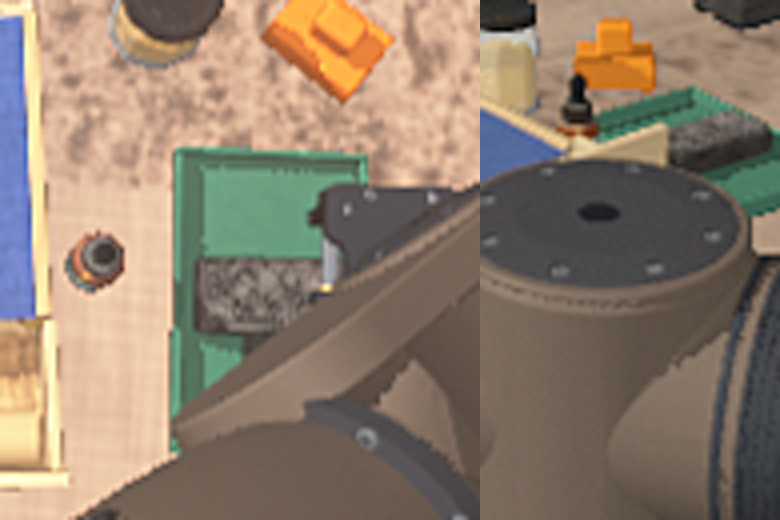

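The slab lies flat in the tray, far edge at v≈258 and near edge at v≈332 in the crop. I'll check its x extent before lowering.

Run:
```python
from h import *
for x,y,z in((215,258,.029),(300,258,.029),(200,331,.029),(270,334,.005),(230,146,.02),(270,148,.02)):
    print(x,y,ray("top",300+x/4,200+y/4,z).round(4))
```

```text
215 258 [ 0.5094 -0.3952  0.029 ]
300 258 [ 0.5141 -0.4488  0.029 ]
200 331 [ 0.4629 -0.3882  0.029 ]
270 334 [ 0.4665 -0.437   0.005 ]
230 146 [ 0.5836 -0.4027  0.02  ]
270 148 [ 0.5846 -0.4285  0.02  ]
```

Emit:
move_arm(
  motion=[0,0,-20,0,0,0,32,0,0,-35,0,0,0,32,0,0,-35,0,0,0,32,0,0,-25,0,0,0,32,0,0,-15,0,0,0,32],
)

```text
t: 18.58
ee_pos: [0.4298, -0.4342, 0.0724]
orientation: [-179.9, -0.2, 92.5]
force: [0.1, -0.7, -1.5]
gripper_width: 0.384
grasp_force: 32.9
```

Emit:
move_arm(
  motion=[0,0,-8,0,0,0,32,0,0,-4,0,0,0,32,0,0,-2,0,0,0,32,0,0,0,0,0,0,32,0,0,0,0,0,0,32],
)

```text
t: 19.0
ee_pos: [0.4302, -0.436, 0.0622]
orientation: [179.9, 0.1, 92.5]
force: [-0.4, -0.3, -0.8]
gripper_width: 0.387
grasp_force: 32.9
```

Emit:
move_arm(
  motion=[0,0,-1,0,0,0,32,0,0,-1,0,0,0,32,0,0,0,0,0,0,32],
)

```text
t: 19.25
ee_pos: [0.4301, -0.4361, 0.0602]
orientation: [179.9, 0.1, 92.5]
force: [0.3, 1.5, 5.2]
gripper_width: 0.384
grasp_force: 33.9
```

Emit:
move_arm(
  motion=[0,0,0,0,0,0,45,0,0,0,0,0,0,54,0,0,0,0,0,0,54,0,0,10,0,0,0,54,0,0,25,0,0,0,54],
)

```text
t: 19.67
ee_pos: [0.429, -0.4347, 0.0924]
orientation: [-179.8, -0.2, 92.5]
force: [-0.2, -0.3, 1.6]
gripper_width: 0.566
grasp_force: 0.0
```

Emit:
move_arm(
  motion=[0,0,35,0,0,0,54,0,0,40,0,0,0,54,0,0,35,0,0,0,54,0,0,0,0,0,0,54,0,0,0,0,0,0,54],
)

```text
t: 20.08
ee_pos: [0.4302, -0.4361, 0.2068]
orientation: [179.8, 0.2, 92.5]
force: [-0.8, -0.1, -1.1]
gripper_width: 0.57
grasp_force: 0.0
```

Emit:
move_arm(
  motion=[11.6,30.6,0,0,0,-6.8,50,11.6,30.6,0,0,0,-6.8,50,11.6,30.6,0,0,0,-6.8,50,11.6,30.6,0,0,0,-6.8,50,11.6,30.6,0,0,0,-6.8,50],
)

```text
t: 20.5
ee_pos: [0.4876, -0.281, 0.2031]
orientation: [-179.9, -0.0, 58.1]
force: [1.4, 0.4, 0.0]
gripper_width: 0.526
grasp_force: 0.0
```

Emit:
move_arm(
  motion=[11.6,30.6,0,0,0,-6.8,50,11.6,30.6,0,0,0,-6.8,50,11.6,30.6,0,0,0,-6.8,50,11.6,30.6,0,0,0,-6.8,50,11.6,30.6,0,0,0,-6.8,50],
)

```text
t: 20.92
ee_pos: [0.5456, -0.128, 0.2031]
orientation: [-179.9, 0.1, 24.1]
force: [0.5, -1.1, -0.7]
gripper_width: 0.526
grasp_force: 0.0
```

Emit:
move_arm(
  motion=[11.6,30.6,0,0,0,-6.8,50,11.6,30.6,0,0,0,-6.8,50,0,0,0,0,0,0,50,0,0,-15,0,0,0,50,0,0,-20,0,0,0,50],
)

```text
t: 21.33
ee_pos: [0.5692, -0.068, 0.169]
orientation: [180.0, -0.1, 11.0]
force: [-0.4, -0.7, -0.9]
gripper_width: 0.53
grasp_force: 0.0
```

Emit:
move_arm(
  motion=[0,0,-20,0,0,0,50,0,0,-10,0,0,0,50,0,0,0,0,0,0,50,0,0,0,0,0,0,50],
)

```text
t: 21.67
ee_pos: [0.5688, -0.0688, 0.1388]
orientation: [-180.0, 0.1, 10.9]
force: [0.5, 0.3, -0.3]
gripper_width: 0.525
grasp_force: 0.0
```

Emit:
move_arm(
  motion=[0,0,-10,0,0,0,50,0,0,-8,0,0,0,50,0,0,-5,0,0,0,50,0,0,0,0,0,0,50,0,0,0,0,0,0,50],
)

```text
t: 22.08
ee_pos: [0.569, -0.0685, 0.116]
orientation: [-180.0, 0.0, 10.9]
force: [-0.2, 0.2, -0.4]
gripper_width: 0.522
grasp_force: 0.0
```

Emit:
move_arm(
  motion=[0,0,0,0,0,0,30,0,0,0,0,0,0,20,0,0,0,0,0,0,14,0,0,0,0,0,0,14,0,0,0,0,0,0,14],
)

```text
t: 22.5
ee_pos: [0.5691, -0.0684, 0.1164]
orientation: [180.0, -0.0, 10.9]
force: [-0.3, -0.2, -0.7]
gripper_width: 0.232
grasp_force: 20.2
```

Emit:
move_arm(
  motion=[0,0,0,0,0,0,14,0,0,0,0,0,0,14],
)

```text
t: 22.67
ee_pos: [0.569, -0.0685, 0.1161]
orientation: [180.0, 0.0, 10.9]
force: [0.1, -0.5, -1.2]
gripper_width: 0.227
grasp_force: 34.9
```

Emit:
move_arm(
  motion=[0,0,8,0,0,0,14,0,0,15,0,0,0,14,0,0,22,0,0,0,14,0,0,25,0,0,0,14,0,0,20,0,0,0,14],
)

```text
t: 23.08
ee_pos: [0.5691, -0.0686, 0.2083]
orientation: [180.0, -0.0, 10.9]
force: [-0.8, -0.3, -1.0]
gripper_width: 0.231
grasp_force: 34.9
```

Emit:
move_arm(
  motion=[-1.9,-30.2,0,0,0,6.8,14,-1.9,-30.2,0,0,0,6.8,14,-1.9,-30.2,0,0,0,6.8,14,-1.9,-30.2,0,0,0,6.8,14,-1.9,-30.2,0,0,0,6.8,14],
)

```text
t: 23.5
ee_pos: [0.5593, -0.2209, 0.2069]
orientation: [180.0, -0.0, 45.2]
force: [0.4, 0.5, -0.8]
gripper_width: 0.226
grasp_force: 34.9
```

Emit:
move_arm(
  motion=[-1.9,-30.2,0,0,0,6.8,14,-1.9,-30.2,0,0,0,6.8,14,-1.9,-30.2,0,0,0,6.8,14,-1.9,-30.2,0,0,0,6.8,14,-1.9,-30.2,0,0,0,6.8,14],
)

```text
t: 23.92
ee_pos: [0.5497, -0.372, 0.2068]
orientation: [180.0, 0.0, 79.2]
force: [0.7, -0.1, -0.8]
gripper_width: 0.227
grasp_force: 34.9
```

Emit:
move_arm(
  motion=[-1.9,-30.2,0,0,0,6.8,14,-1.9,-30.2,0,0,0,6.8,14,0,0,0,0,0,0,14,0,0,0,0,0,0,14,0,0,0,0,0,0,14],
)

```text
t: 24.33
ee_pos: [0.5461, -0.4306, 0.2063]
orientation: [-180.0, -0.0, 92.4]
force: [-0.4, 0.1, -1.4]
gripper_width: 0.231
grasp_force: 34.9
```

Run:
```python
from ov import *
s=readout.read_state(); print(s["t"],s["ee_pos"],s["orientation"],s["force"],s["gripper_width"])
a=optics.read_camera("top"); b=optics.read_camera("scene")
a=cv2.resize(a[200:330,300:420],None,fx=4,fy=4,interpolation=cv2.INTER_CUBIC)
b=cv2.resize(b[200:330,300:375],None,fx=4,fy=4,interpolation=cv2.INTER_CUBIC)
cv2.imwrite("pics/v4.png",np.hstack([a,b]))
```

```text
24.3333 [ 0.54607411 -0.43056357  0.20629545] [-1.79993293e+02 -2.83811548e-02  9.23826442e+01] [-0.43469402  0.08413402 -1.4494868 ] 0.23112308529162237
```

View pics/v4.png

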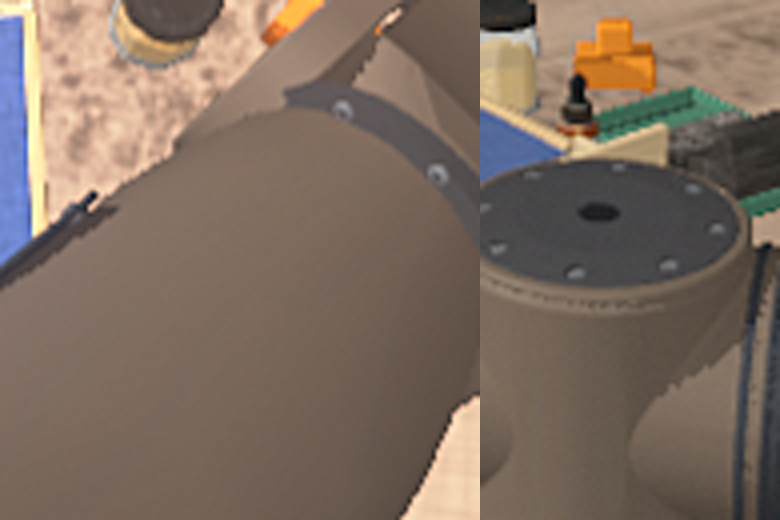

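The arm hides the tray from above, but the side view shows the ridge block at (730,160) standing flat before the slab. Lowering the last block.

Emit:
move_arm(
  motion=[0,0,-20,0,0,0,14,0,0,-35,0,0,0,14,0,0,-35,0,0,0,14,0,0,-25,0,0,0,14,0,0,-15,0,0,0,14],
)

```text
t: 24.85
ee_pos: [0.5458, -0.429, 0.0733]
orientation: [-179.9, -0.1, 92.5]
force: [0.2, 0.3, -0.5]
gripper_width: 0.228
grasp_force: 34.9
```

Emit:
move_arm(
  motion=[0,0,-8,0,0,0,14,0,0,-4,0,0,0,14,0,0,-2,0,0,0,14,0,0,0,0,0,0,14,0,0,0,0,0,0,14],
)

```text
t: 25.27
ee_pos: [0.5467, -0.4312, 0.0634]
orientation: [179.9, 0.1, 92.5]
force: [-0.2, -0.1, -0.9]
gripper_width: 0.226
grasp_force: 34.9
```

Emit:
move_arm(
  motion=[0,0,-1,0,0,0,14,0,0,-1,0,0,0,14,0,0,0,0,0,0,14],
)

```text
t: 25.52
ee_pos: [0.5464, -0.4311, 0.0609]
orientation: [180.0, 0.0, 92.5]
force: [-1.3, 1.0, 3.3]
gripper_width: 0.227
grasp_force: 34.9
```

Emit:
move_arm(
  motion=[0,0,0,0,0,0,28,0,0,0,0,0,0,38,0,0,0,0,0,0,38,0,0,0,0,0,0,38,0,0,10,0,0,0,38],
)

```text
t: 25.93
ee_pos: [0.5456, -0.4304, 0.0687]
orientation: [-179.9, -0.1, 92.5]
force: [0.9, 0.5, 0.1]
gripper_width: 0.394
grasp_force: 0.0
```

Emit:
move_arm(
  motion=[0,0,25,0,0,0,38,0,0,35,0,0,0,38,0,0,40,0,0,0,38,0,0,40,0,0,0,38,0,0,0,0,0,0,38],
)

```text
t: 26.35
ee_pos: [0.5481, -0.4325, 0.2196]
orientation: [179.5, 0.5, 92.5]
force: [-0.3, -0.3, 0.1]
gripper_width: 0.4
grasp_force: 0.0
```

Emit:
move_arm(
  motion=[0,40,0,0,0,0,38,0,40,0,0,0,0,38,0,40,0,0,0,0,38,0,40,0,0,0,0,38,0,40,0,0,0,0,38],
)

```text
t: 26.77
ee_pos: [0.5459, -0.2292, 0.2108]
orientation: [180.0, 0.0, 92.5]
force: [1.2, 0.3, 0.7]
gripper_width: 0.399
grasp_force: 0.0
```

Emit:
move_arm(
  motion=[0,40,0,0,0,0,38,0,40,0,0,0,0,38,0,40,0,0,0,0,38,0,40,0,0,0,0,38,0,0,0,0,0,0,38],
)

```text
t: 27.18
ee_pos: [0.5457, -0.0654, 0.2109]
orientation: [180.0, -0.1, 92.7]
force: [0.8, -0.4, 0.4]
gripper_width: 0.398
grasp_force: 0.0
```

Run:
```python
from ov import *
s=readout.read_state(); print(s["t"],s["ee_pos"],s["force"],s["gripper_width"])
a=optics.read_camera("top"); b=optics.read_camera("scene")
a=cv2.resize(a[195:335,220:400],(600,467),interpolation=cv2.INTER_CUBIC)
b=cv2.resize(b[200:330,345:395],(180,467),interpolation=cv2.INTER_CUBIC)
cv2.imwrite("pics/v5.png",np.hstack([a,b]))
```

```text
27.1833 [ 0.54567502 -0.06539645  0.21094132] [ 0.82127689 -0.37606775  0.3913568 ] 0.3982213182705853
```

View pics/v5.png

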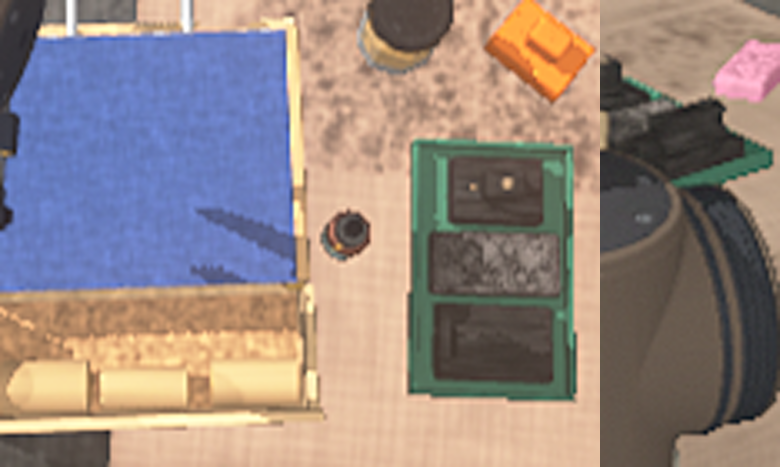

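All three blocks lie side by side in the tray: (497,190), slab (495,264) and (493,343). The three rollers are in the trough at v≈385, the board is flat, and the bottle and jar have not moved.

```bash
python3 -c "
from station import workorder; print(workorder.hand_in())"
```

```text
the job is handed in; nothing more can be done
None
```

I handed the job in at about 27 s: in the last picture the board lies flat, all three rollers are in the trough, all three blocks lie flat side by side in the green tray, and the bottle and jar stand where they were; no verdict was returned.

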